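# Tip peg blanks out of a tote into the felted tray

## Task

Pick up the little open-ended wooden tote by its red bar and, over the tray lined with blue felt, tip it spout-down to about 40 degrees and hold it there for a second, so that all three dark peg blanks roll out into that tray. Then bring the tote level and set it back down in its cork bay, between the two brass rails, without dropping it. Leave everything else on the bench where it is.

Things in the scene. Friction and masses are not known exactly. Their poses are not given: they have to be found in the camera images.
- tote: Small open-topped wooden tote, 130 long (x) x 84 wide (y), walls 6 thick, 48 high, 0.3 kg. Its +x end is the open spout, the other sides are closed. The inner floor slopes up 12 degrees from the back wall (6 above the underside) to the spout (32 above), so contents stay in within about 10 degrees of level and roll out when it is tipped further nose-down. Origin: centre of the underside; z up.
- tote_grip (a point): Centre of the tote's red bar, 108 above the tote's underside. The bar runs along the tote's y, 84 long, 26 wide (tote x) and 28 tall, free space of 40 or more below it: pinch it across its 26 mm width. Axes as the tote's.
- tote_spout (a point): Middle of the spout edge of the tote's sloping floor: 65 ahead (tote +x) of the tote's centre and 32 above its underside. Contents leave here.
- blank0: Dark wood peg blank, a cylinder of diameter 18 and length 60, about 18 g. It starts in the tote, lying across it (along the tote's y), in a row against the back wall. Origin: its centre; y is its axis.
- blank1: Dark wood peg blank, a cylinder of diameter 18 and length 60, about 18 g. It starts in the tote, lying across it (along the tote's y), in a row against the back wall. Origin: its centre; y is its axis.
- blank2: Dark wood peg blank, a cylinder of diameter 18 and length 60, about 18 g. It starts in the tote, lying across it (along the tote's y), in a row against the back wall. Origin: its centre; y is its axis.
- tray_blue: Loose square wooden tray lined with blue felt, the one to fill. 170 x 170 outside, 158 x 158 inside, 45 high, walls and floor 6 thick, 0.8 kg. Origin: centre of the underside; x and y along its sides. It and the orange-lined tray and the bay may change places from start to start.
- bay: Fixed bay where the tote starts and must return: cork plate 150 (x) x 120 (y) x 8 thick, two brass rails along x at y = +53 and -53, 6 thick, tops 22 above the bench: 8 of play each side of the tote. Origin: centre of its underside, on the bench; the tote's underside rests 8 above it, tote x along bay x, spout towards +x.
- tray_red: The other tray, same size and wood, lined in orange, with a guitar bridge in it. A bystander, to be left alone. Origin: centre of its underside. 
- bridge: Dark guitar bridge 30 x 110 x 12 lying in the orange tray. A bystander, to be left alone. Origin: centre of its underside. 
- plane: Steel hand plane 200 x 50 x 75. A bystander, to be left alone. Origin: centre of its underside. 
- glue: White glue bottle, diameter 60, height 170. A bystander, to be left alone. Origin: centre of its underside. 
- block_a: Light wood clamping block 50 x 50 x 45. A bystander, to be left alone. Origin: centre of its underside. 
- block_b: Light wood clamping block 60 x 45 x 40. A bystander, to be left alone. Origin: centre of its underside. 
- jar: White cup, diameter 80, height 90. A bystander, to be left alone. Origin: centre of its underside. 
Mind the look-alikes: they are no part of the job. Leave any grey look-alike of the blank2 alone. Several things have the shape of the tote; the one meant has the colours described above.

How it is judged:
On the way:
1. the tote is tipped to between 30 and 50 degrees with its spout over the blue tray (within 130 mm of its centre, seen from above), and held so for half a second (angle between tote's own z axis and vertical between 0.5236 and 0.8727 rad and horizontal distance between tote_spout and tray_blue below 0.13 m), for 0.5 s.
At the end, for the whole second after the job is handed in: All three blanks lie at rest inside the blue-lined tray (below its rim); the tote is level (within 3 degrees) and at rest on the bay between the rails, its centre within 25 mm of the bay's, its length along the bay's within 11 degrees; everything else within 30 mm of where it was (x of blank0 in the frame of tray_blue between -0.08 and 0.08 m and y of blank0 in the frame of tray_blue between -0.08 and 0.08 m and z of blank0 in the frame of tray_blue between 0 and 0.045 m and linear speed of each of blank0, blank1, blank2 below 0.05 m/s and x of blank1 in the frame of tray_blue between -0.08 and 0.08 m and y of blank1 in the frame of tray_blue between -0.08 and 0.08 m and z of blank1 in the frame of tray_blue between 0 and 0.045 m and x of blank2 in the frame of tray_blue between -0.08 and 0.08 m and y of blank2 in the frame of tray_blue between -0.08 and 0.08 m and z of blank2 in the frame of tray_blue between 0 and 0.045 m and horizontal distance between tote and bay below 0.025 m and z of tote in the frame of bay below 0.012 m and angle between tote's own z axis and vertical below 0.05 rad and angle between the x axis of tote and the x axis of bay, either way round below 0.2 rad and linear speed of tote below 0.02 m/s); the robot touches nothing.
It fails at once if the tote is tipped past 60 degrees (angle between tote's own z axis and vertical above 1.05 rad).
It fails at once if the tote is dropped: out of the fingers while more than 20 mm above its place on the bay (z of tote in the frame of bay above 0.028 m and contact force between the fingers and tote below 0.05 N).
It fails at once if the blue tray is shoved more than 30 mm (distance of tray_blue from where it was at the start of the episode above 0.03 m).
It fails at once if a bystander is moved more than 30 mm (distance of any of tray_red, bridge, plane, glue, block_a, block_b, jar from where it was at the start of the episode above 0.03 m).
It also fails if it takes over 64 s, if anything falls off the work surface, if the arm or the gripper's body presses on something with over 40 N, if the wrist force passes 120 N, or if a joint passes its speed limit or range.

## Robot

A 6-joint arm with a two-finger parallel gripper is mounted at the origin on the work surface. World frame = base frame: x ahead of the robot, y to its left, z up, the work surface at z = 0. Lengths are in m, angles in rad, forces in N, time in s.
With the tool pointing down it reaches from about 0.275 to 0.825 m from the base axis. Payload 4.9 kg.
Tool frame: the origin (TCP) lies midway between the tips of the shut fingers; the grasp point (between the pads) lies 19 mm behind it (grip_point_offset is the distance from the TCP to the grasp point, in m); z points along the fingers, y is the line along which they close (so a half turn about z gives the same grasp; the last joint's range is limited). The gripper opens to 85 mm and grips with 20 to 120 N. Pads are 22 mm wide; open, the fingers measure 114 mm over their backs; the gripper's body (76 mm by 85 mm) begins 54 mm behind the grasp point. The pads swing forward as they close: fully open they stand 13 mm farther back than shut.
Start: joints at [1.181, 0.326, -0.193, 1.052, 0, 1.437], TCP at [0.139, 0.532, 0.231] pointing down, gripper open.
Joint ranges: [-2.65, 2.65], [-0.97, 1.79], [-1.3, 1.35], [-1.93, 2.1], [-1.47, 1.37], [-3.14, 3.14]. Speed limits (rad/s): [2.57, 2.57, 3.14, 3.14, 3.14, 3.14].

## Interface

Orientations are given as a rotation vector (axis times angle).
In Python, from cell import * gives the robot as it stands. Calls block until the motion is done:
- movep(position, orientation): joint-space move of the TCP to a pose.
- move_l(position, velocity=0.15, rot=None, until_force=None): straight line of the TCP; rot=None keeps the orientation; velocity is the mean speed in m/s. With until_force (N) it stops when the force on the tool has changed by that much, and returns True; else False.
- set_joints(angles): joint-space move.
- let_go() and grab(newtons=None): open the fingers fully, or close them until they stop; newtons is the grip in N (None keeps the last).
- sleep(seconds).
- ik(position, orientation): joint angles nearest the present ones, or None.
- get_state(): the state.
- grab_frame(name): name is "scene" or "side" or "wrist"; returns a dict with "img" (420x560x3 uint8, red, green, blue), "fx", "fy", "cx", "cy" (pixels), "cam_to_world" (4x4, takes a point from camera to world coordinates); the wrist camera has in their place "T_tool_cam" (4x4, takes a point from camera to tool coordinates, whose origin is the TCP and whose axes are the flange's). Camera axes: x right, y down, z forward; pixel columns grow to the right and rows downward; lengths in m; the calibration is good to about 2 mm. A picture is of the moment at which its call begins: read the wrist's pose just before it. There is no depth.
A pose or a line that the arm cannot do raises MotionError and nothing moves.
- sign_off(): hands the job in, once; it reports no verdict.
Trained networks look in the newest picture that a camera, given by its name, has taken for a name from the list of things; names that differ only in an ending like _2 or _b are one class to them, and where a whole thing is asked for, a point or a joint stands for the part that bears it (a point fixed in the world has none). Each returns a list of dicts, best first, with "score" (0 to 1); they miss things now and then, are a little off and sometimes report something else, mostly with a low value. They report only what shows in the picture. A call takes as long as a camera call. They do not tell look-alikes from the thing itself.
- spot_in(camera, name): "centre" ([column, row] in pixels, amid what is visible of it).
- silhouettes(camera, name): "mask" (420x560 bool, what is visible of it) and "centre" ([column, row] in pixels, amid what is visible of it).
- tip_of(camera, name): "centre" ([column, row] in pixels: a listed point, or the origin of a listed thing).
The state is a dict: "clock": time; "q": joint angles; "joint_velocities": joint speeds; "tau": joint torques, N m; "position": TCP position; "eef_rot": TCP orientation; "contact_force": force on the tool from outside, world axes, zero at the start; "wrist_torque": the same for the moment, N m; "finger_gap": opening from 0.0 (shut) to 1.0 (fully open).
Only numpy, scipy, OpenCV 4.12 (cv2) and the standard library are available. Lean on these libraries where they do the work, as an engineer would, in place of code of your own. Each camera call takes 0.05 s, during which the arm holds its last target. There are 200 camera calls.

## Working session

There is one attempt and no reset: what is moved stays moved. The work goes in short steps, each a Python script; the robot and the scene stay as the last script left them, time stands still between calls to the robot, and variables do not carry over. Pictures are saved under pics/ and viewed, on a budget of 10 in all, crops included, one or two more only if the job needs it, and the job is handed in when it is done.

```bash
ls; mkdir -p pics; python3 - <<'E'
from cell import *
import cv2, numpy as np
s=get_state();print(s['clock'],s['position'],s['eef_rot'],s['finger_gap'])
ims=[]
for c in ("scene","side"):
    f=grab_frame(c);print(c,f['fx'],f['cx'],f['cy'],np.round(f['cam_to_world'],3).tolist())
    cv2.imwrite(f'pics/{c}0.png',f['img'][:,:,::-1])
    for n in ("tote","tote_grip","tote_spout","tray_blue","bay","tray_red"):
        print(c,n,[(np.round(d['centre']).tolist(),round(d['score'],2)) for d in tip_of(c,n)])
E
```

```text
pics
0.0 [0.13892943 0.53158572 0.23050526] [-4.00692959e-01 -3.11550993e+00  2.59206343e-03] 1.001411558211036
scene 485.2650845050269 280.17672091519154 208.5435825702324 [[0.849, 0.363, -0.383, 1.0], [0.528, -0.588, 0.613, -0.811], [-0.003, -0.723, -0.691, 0.983], [0.0, 0.0, 0.0, 1.0]]
scene tote [([282.0, 229.0], 0.85), ([111.0, 265.0], 0.72)]
scene tote_grip [([98.0, 239.0], 0.92), ([278.0, 198.0], 0.76)]
scene tote_spout [([294.0, 232.0], 0.85), ([284.0, 228.0], 0.72), ([125.0, 272.0], 0.71)]
scene tray_blue [([335.0, 169.0], 0.66), ([205.0, 305.0], 0.37), ([282.0, 200.0], 0.26)]
scene bay [([282.0, 228.0], 0.62)]
scene tray_red [([213.0, 317.0], 0.98)]
side 406.4123578685102 283.20083673923233 213.31778256348858 [[-0.894, -0.339, 0.294, 0.194], [-0.449, 0.685, -0.574, 0.57], [-0.007, -0.645, -0.764, 0.874], [0.0, 0.0, 0.0, 1.0]]
side tote [([282.0, 235.0], 0.7), ([216.0, 341.0], 0.68), ([424.0, 190.0], 0.65)]
side tote_grip [([279.0, 209.0], 0.87), ([433.0, 165.0], 0.63)]
side tote_spout [([261.0, 211.0], 0.81), ([406.0, 173.0], 0.66)]
side tray_blue [([215.0, 340.0], 0.83)]
side bay [([283.0, 237.0], 0.58)]
side tray_red [([321.0, 165.0], 0.81), ([243.0, 155.0], 0.2)]
```

View pics/scene0.png

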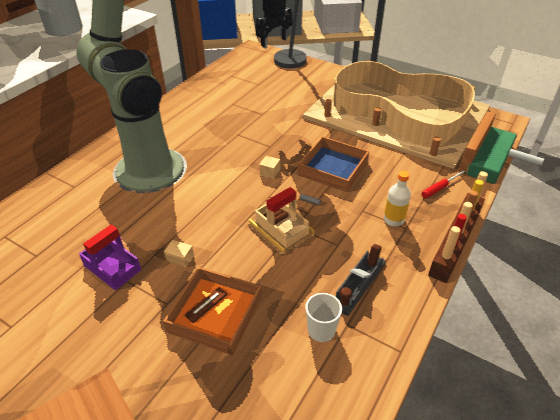

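View pics/side0.png

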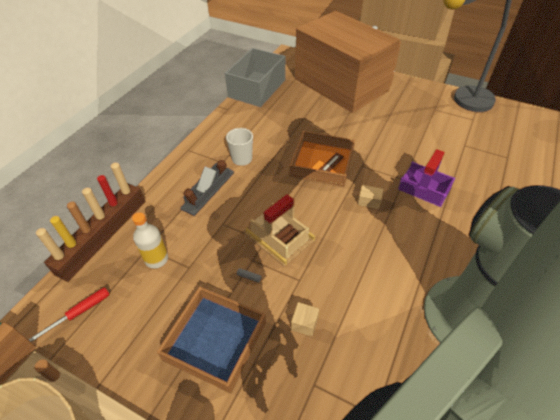

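The wooden tote is at scene (282,225) and side (285,235). The blue tray is at scene (335,163) and side (215,338). The purple tote and the grey peg on the bench at scene (308,199) are decoys. Next I triangulate.

```bash
cat > h.py <<'E'
from cell import *
import cv2, numpy as np
from scipy.spatial.transform import Rotation as R
def ray(f,p,T=None):
    T=np.array(f['cam_to_world']) if T is None else T
    d=T[:3,:3]@[(p[0]-f['cx'])/f['fx'],(p[1]-f['cy'])/f['fy'],1]
    return T[:3,3],d/np.linalg.norm(d)
def tri(rays):
    A=sum(np.eye(3)-np.outer(d,d) for o,d in rays);b=sum((np.eye(3)-np.outer(d,d))@o for o,d in rays)
    x=np.linalg.solve(A,b);return x,[round(float(np.linalg.norm((np.eye(3)-np.outer(d,d))@(x-o))),4) for o,d in rays]
def plane(r,z):
    o,d=r;return o+d*(z-o[2])/d[2]
E
python3 - <<'E'
from h import *
F={c:grab_frame(c) for c in("scene","side")}
P={'tote':((282,229),(282,235)),'grip':((278,198),(279,209)),'spout':((294,232),(261,211)),'spoutB':((284,228),(261,211)),'blue':((335,169),(215,340)),'bay':((282,228),(283,237)),
'grey':((308,199),(249,274)),'glue':((397,222),(154,262)),'block':((270,168),(305,320)),'red':((213,317),(321,165))}
for n,(a,b) in P.items():
    ra,rb=ray(F['scene'],a),ray(F['side'],b)
    x,e=tri([ra,rb]);print(n,x.round(3),e,'z0:',plane(ra,0).round(3),plane(rb,0).round(3))
for c in F:
    g=F[c]['img']
    x0,y0=((225,140) if c=="scene" else (160,180))
    cv2.imwrite(f'pics/z_{c}.png',cv2.resize(g[y0:y0+130 if c=="scene" else y0+210,x0:x0+170,::-1],None,fx=4 if c=="scene" else 2.8,fy=4 if c=="scene" else 2.8,interpolation=cv2.INTER_CUBIC))
a=cv2.imread('pics/z_scene.png');b=cv2.imread('pics/z_side.png')
E
```

```text
tote [ 0.501 -0.012  0.003] [0.0044, 0.0044] z0: [ 0.504 -0.007  0.   ] [ 0.499 -0.017  0.   ]
grip [ 0.497 -0.009  0.116] [0.0043, 0.0043] z0: [ 0.426  0.096 -0.   ] [ 0.548 -0.096  0.   ]
spout [ 0.565 -0.035  0.046] [0.0054, 0.0054] z0: [0.538 0.    0.   ] [ 0.59  -0.066  0.   ]
spoutB [ 0.55  -0.036  0.055] [0.0187, 0.0187] z0: [ 0.506 -0.001  0.   ] [ 0.59  -0.066  0.   ]
blue [ 0.504  0.311 -0.004] [0.0025, 0.0025] z0: [0.508 0.308 0.   ] [0.5   0.311 0.   ]
bay [ 0.498 -0.008  0.002] [0.0055, 0.0055] z0: [ 0.502 -0.004  0.   ] [ 0.493 -0.012  0.   ]
grey [0.512 0.132 0.009] [0.003, 0.003] z0: [0.504 0.139 0.   ] [ 0.518  0.129 -0.   ]
glue [ 0.763  0.201 -0.014] [0.0012, 0.0012] z0: [0.768 0.188 0.   ] [0.753 0.206 0.   ]
block [0.339 0.186 0.016] [0.0006, 0.0006] z0: [0.328 0.203 0.   ] [0.341 0.178 0.   ]
red [ 0.514 -0.332 -0.013] [0.0046, 0.0046] z0: [ 0.517 -0.34   0.   ] [ 0.513 -0.315  0.   ]
```

View pics/z_scene.png

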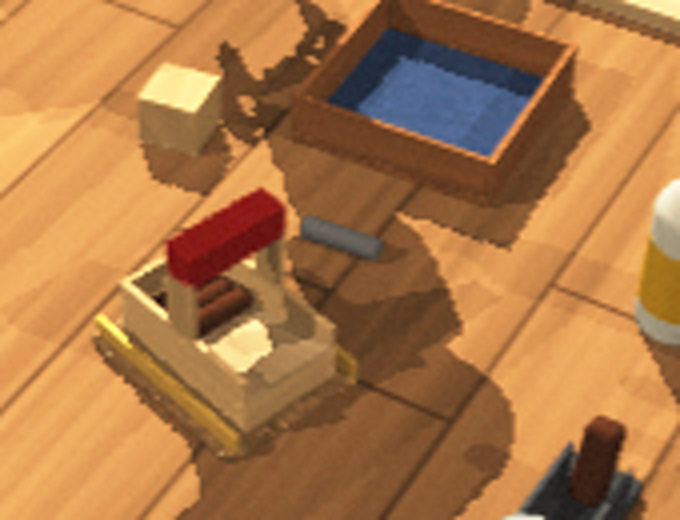

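View pics/z_side.png

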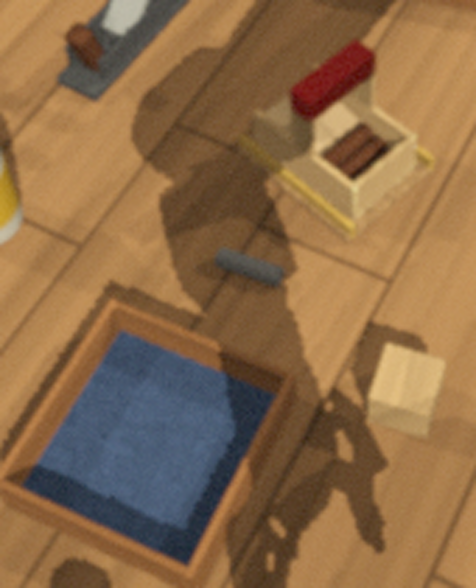

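```bash
cat >> h.py <<'E'
def toteR(psi,th=0): return R.from_euler('z',psi,degrees=True)*R.from_euler('y',th,degrees=True)
def pose(sign,psi,grip,th=0,back=0.019):
    "TCP pose with grasp point at tote grip; tool y = sign*tote x, tool z = -tote z"
    T=toteR(psi,th).as_matrix();y=sign*T[:,0];z=-T[:,2]
    M=np.c_[np.cross(y,z),y,z]
    return np.array(grip)+back*z, R.from_matrix(M).as_rotvec()
def grip_from_spout(psi,th,sp): return np.array(sp)-toteR(psi,th).apply([.065,0,-.076])
E
python3 - <<'E'
from h import *
print(get_state()['clock'])
tray=np.array([.504,.311,0])
for s in(1,-1):
    a=ik(*pose(s,-20,[.499,-.01,.116]));b=ik(*pose(s,-20,[.499,-.01,.3]))
    print(s,None if a is None else a.round(2) if hasattr(a,'round') else np.round(a,2),b is not None and np.round(b,2))
    for psi in range(-180,180,20):
        u=toteR(psi).apply([1,0,0]); sp=tray-0.03*u+[0,0,.10]
        qs=[ik(*pose(s,psi,grip_from_spout(psi,th,sp),th)) for th in(0,20,40)]
        if all(q is not None for q in qs): print(s,psi,np.round(qs[0],1),np.round(qs[2],1))
p,r=pose(1,-20,[.499,-.01,.30])
if ik(p,r) is None: p,r=pose(-1,-20,[.499,-.01,.30])
movep(p-[0.03,0,0],r)
st=get_state();f=grab_frame('wrist');print(st['position'],st['eef_rot'],st['clock'],f['fx'],f['cx'],f['cy'],np.round(f['T_tool_cam'],3).tolist())
cv2.imwrite('pics/w0.png',f['img'][:,:,::-1])
for n in("tote","tote_grip","tote_spout","bay"): print(n,[(np.round(d['centre']).tolist(),round(d['score'],2)) for d in tip_of('wrist',n)])
E
```

```text
0.8
1 [-0.17  0.37 -0.51  0.69  0.    1.75] [-0.17  0.2  -0.23  1.14  0.    1.75]
1 -180 [ 0.4  0.6  0.1  1.   0.  -1.2] [ 0.6  0.2 -0.7 -0.  -0.4 -1.1]
1 -160 [ 0.4  0.6  0.1  1.   0.  -1.5] [ 0.5  0.2 -0.8 -0.1 -0.1 -1.5]
1 -140 [ 0.5  0.6  0.1  1.   0.  -1.8] [ 0.3  0.2 -0.8 -0.1  0.2 -1.9]
1 -120 [ 0.5  0.6  0.1  1.  -0.  -2.1] [ 0.2  0.2 -0.7  0.1  0.5 -2.2]
1 -100 [ 0.5  0.6  0.   1.  -0.  -2.4] [ 0.2  0.3 -0.6  0.4  0.6 -2.7]
1 -80 [ 0.6  0.5 -0.1  1.  -0.  -2.7] [ 0.2  0.4 -0.3  0.8  0.7  3.1]
1 -60 [ 0.6  0.5 -0.2  0.9 -0.  -3.1] [ 0.2  0.6 -0.1  1.2  0.6  2.7]
1 -40 [ 0.6  0.4 -0.3  0.9  0.   2.9] [0.2 0.7 0.1 1.4 0.5 2.4]
1 -20 [ 0.6  0.4 -0.3  0.9  0.   2.5] [0.3 0.8 0.3 1.7 0.4 2.1]
1 0 [ 0.5  0.3 -0.4  0.8  0.   2.1] [0.3 0.9 0.5 1.8 0.2 1.8]
1 20 [ 0.4  0.3 -0.4  0.8  0.   1.7] [0.4 1.  0.6 1.9 0.  1.6]
1 40 [ 0.4  0.3 -0.4  0.8  0.   1.2] [ 0.5  1.   0.6  1.9 -0.1  1.4]
1 60 [ 0.3  0.3 -0.4  0.8 -0.   0.8] [ 0.6  0.9  0.5  1.8 -0.3  1.2]
1 80 [ 0.3  0.4 -0.3  0.9  0.   0.5] [ 0.6  0.8  0.3  1.6 -0.5  0.9]
1 100 [ 0.3  0.4 -0.3  0.9  0.   0.1] [ 0.7  0.7  0.1  1.3 -0.6
[... 1281 characters left out ...]
.3  0.4 -0.3  0.9 -0.  -3.1] [ 0.7  0.7  0.1  1.3 -0.6 -2.5]
-1 120 [ 0.3  0.5 -0.2  0.9 -0.   2.9] [ 0.7  0.6 -0.1  1.  -0.7 -2.9]
-1 140 [ 0.3  0.5 -0.1  1.   0.   2.6] [ 0.7  0.4 -0.4  0.6 -0.7  2.9]
-1 160 [0.3 0.6 0.  1.  0.  2.2] [ 0.6  0.3 -0.6  0.2 -0.6  2.4]
[ 0.46898882 -0.00934623  0.28093928] [-2.57209571e+00 -1.80346322e+00 -7.34582351e-05] 3.075 327.03584996449354 273.2929722741209 209.52054174779454 [[-0.0, -0.949, -0.314, 0.08], [1.0, 0.0, -0.0, -0.0], [0.0, -0.314, 0.949, -0.143], [0.0, 0.0, 0.0, 1.0]]
tote [([296.0, 158.0], 0.94), ([237.0, 334.0], 0.67)]
tote_grip [([307.0, 177.0], 0.86)]
tote_spout [([350.0, 159.0], 0.68), ([108.0, 49.0], 0.26)]
bay [([262.0, 165.0], 0.5)]
```

View pics/w0.png

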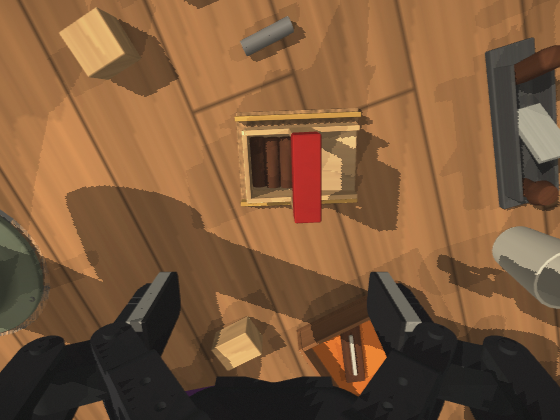

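The wrist view shows the red bar at about (307,177). The three blanks are by the back wall at (270,162), with the spout to the right. The rails run between (236,118)–(361,113) and (241,204)–(357,200). I'll refine from the bar mask and the rails, then grasp.

```bash
cat >> h.py <<'E'
def Tw(f,st):
    T=np.eye(4);T[:3,:3]=R.from_rotvec(st['eef_rot']).as_matrix();T[:3,3]=st['position'];return T@np.array(f['T_tool_cam'])
def rect(c):
    r=cv2.minAreaRect(np.float32(c[:,:2])*1000);b=cv2.boxPoints(r)
    e=max((b[1]-b[0],b[2]-b[1]),key=np.linalg.norm)
    return np.array(r[0])/1000,np.round(r[1]),np.degrees(np.arctan2(e[1],e[0]))%180
E
python3 - <<'E'
from h import *
st=get_state();f=grab_frame('wrist');T=Tw(f,st)
im=f['img'].astype(int);m=((im[...,0]>130)&(im[...,1]<60)&(im[...,2]<60)).astype(np.uint8)
n,l,s,c=cv2.connectedComponentsWithStats(m);k=1+s[1:,4].argmax();print(s[k],c[k])
ys,xs=np.where(l==k)
print('bar@.130',rect(np.array([plane(ray(f,(x,y),T),.130) for x,y in zip(xs,ys)])))
print('grip net', plane(ray(f,(307,177),T),.116))
rl=[plane(ray(f,p,T),.022) for p in((236,118),(361,113),(241,204),(357,200))]
print('rails',np.round(rl,3),[np.degrees(np.arctan2(*(b-a)[1::-1])) for a,b in((rl[0],rl[1]),(rl[2],rl[3]))],np.mean(rl,0))
sc=grab_frame('scene');sd=grab_frame('side')
for F,p in((sc,(335,163)),(sd,(215,338))):
    hsv=cv2.cvtColor(F['img'],cv2.COLOR_RGB2HSV);m=cv2.inRange(hsv,(100,90,20),(125,255,255))
    n,l,s,c=cv2.connectedComponentsWithStats(m);k=l[p[1],p[0]];ys,xs=np.where(l==k);print(s[k])
    print('felt',rect(np.array([plane(ray(F,(x,y)),.006) for x,y in zip(xs,ys)])))
E
```

```text
[ 291  134   30   89 2497] [306.0680817  177.17501001]
bar@.130 (array([ 0.50077646, -0.00804617]), array([83., 26.]), np.float32(72.62401))
grip net [ 0.5027889  -0.00949173  0.116     ]
rails [[ 0.448  0.064  0.022]
 [ 0.589  0.019  0.022]
 [ 0.414 -0.037  0.022]
 [ 0.556 -0.083  0.022]] [np.float64(-17.736868928225764), np.float64(-17.86768697450618)] [ 0.50156669 -0.00945546  0.022     ]
[308 148  52  31 895]
felt (array([0.49065463, 0.33143393]), array([137., 110.]), np.float32(2.604144))
[ 170  300   86   80 2768]
felt (array([0.50506009, 0.30818011]), array([140., 142.]), np.float32(92.660446))
```

```bash
python3 - <<'E'
from h import *
psi=-17.6
p,r=pose(1,psi,[.501,-.008,.20]);movep(p,r)
p,r=pose(1,psi,[.501,-.008,.116])
print(move_l(p,velocity=.1,until_force=15))
s0=get_state();print(s0['position'],p,s0['contact_force'])
grab(60);s=get_state();print('gap',s['finger_gap'],s['contact_force'])
f=grab_frame('wrist');cv2.imwrite('pics/w1.png',f['img'][:,:,::-1])
move_l(p+[0,0,.03],velocity=.05);sleep(.3)
s=get_state();print(s['clock'],s['finger_gap'],s['contact_force'],s['wrist_torque'],s['position'])
f=grab_frame('wrist');cv2.imwrite('pics/w2.png',np.hstack([cv2.imread('pics/w1.png')[:,:400],f['img'][:,:400,::-1]]))
E
```

```text
False
[ 0.50161558 -0.0080985   0.0977176 ] [ 0.501 -0.008  0.097] [-0.29223057  0.39290389  0.10242808]
gap 0.29573291417918185 [1.49718548 0.14645662 0.18883333]
6.6417 0.2937056517388098 [ 0.04286383 -0.07134722 -3.40143693] [-0.02353856 -0.01326285 -0.04081481] [ 0.50085306 -0.00796665  0.126769  ]
```

View pics/w2.png

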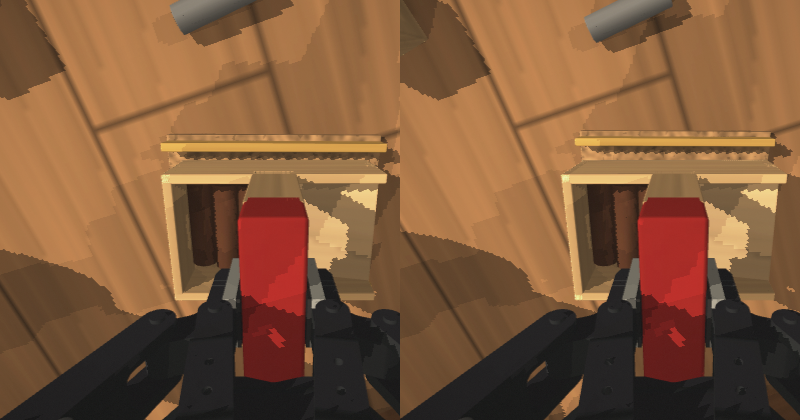

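```bash
python3 - <<'E'
from h import *
tray=np.array([.505,.310,0]);psi=88
u=toteR(psi).apply([1,0,0]);sp=tray-.035*u+[0,0,.10]
way=[pose(1,psi,grip_from_spout(psi,t,sp),t) for t in range(0,41,5)]
print([ik(*w) is not None for w in way])
s=get_state();p=np.array(s['position'])
move_l(p+[0,0,.115],velocity=.12)
g=grip_from_spout(psi,0,sp)
hi=pose(1,psi,[g[0],g[1],.26]);move_l(hi[0],velocity=.12,rot=hi[1])
move_l(way[0][0],velocity=.08)
s=get_state();print(s['clock'],s['finger_gap'],s['contact_force'])
for c in("scene","side"): cv2.imwrite(f'pics/p_{c}.png',grab_frame(c)['img'][60:360,100:500,::-1])
cv2.imwrite('pics/p.png',np.hstack([cv2.imread('pics/p_scene.png'),cv2.imread('pics/p_side.png')]))
E
```

```text
[True, True, True, True, True, True, True, True, True]
10.9917 0.2968279450900561 [ 0.00796121  0.20415801 -3.54126122]
```

View pics/p.png

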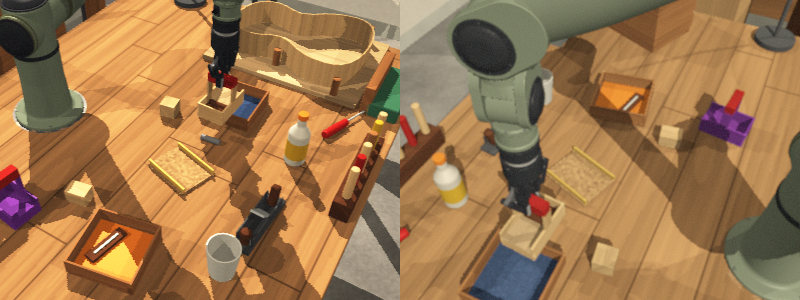

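The tote is level with its spout over the tray's near edge, and the bay is empty and in view. Now tipping.

```bash
python3 - <<'E'
from h import *
tray=np.array([.505,.310,0]);psi=88
u=toteR(psi).apply([1,0,0]);sp=tray-.035*u+[0,0,.10]
way=[pose(1,psi,grip_from_spout(psi,t,sp),t) for t in range(0,41,5)]
for w in way[1:]: move_l(w[0],velocity=.03,rot=w[1])
sleep(1.3);s=get_state();print(s['clock'],s['finger_gap'],s['contact_force'],np.degrees(np.arccos(-R.from_rotvec(s['eef_rot']).as_matrix()[2,2])))
for c in("scene","side"): cv2.imwrite(f'pics/q_{c}.png',grab_frame(c)['img'][60:360,100:500,::-1])
for w in way[-2::-2]: move_l(w[0],velocity=.05,rot=w[1])
move_l(way[0][0]+[0,0,.07],velocity=.1)
s=get_state();print(s['clock'],s['finger_gap'],s['contact_force'])
a=cv2.imread('pics/q_side.png')
b=grab_frame('side')['img'][60:360,100:500,::-1]
cv2.imwrite('pics/q.png',np.hstack([a,b]))
E
```

```text
15.5917 0.3021350400910911 [ 0.16731976 -0.18720399 -3.77171715] 40.000071985088546
18.1417 0.2884231906306358 [-1.27286218 -0.9326808  -3.18424523]
```

View pics/q.png

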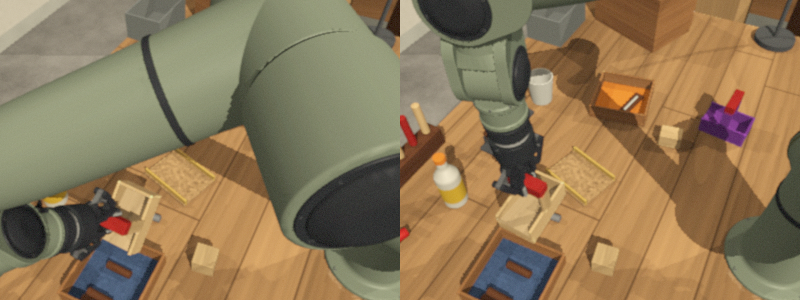

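```bash
python3 - <<'E'
from h import *
s=get_state();p=np.array(s['position']);move_l([p[0],p[1],.241],velocity=.1)
h,r=pose(1,-17.6,[.501,-.008,.26]);move_l(h,velocity=.12,rot=r)
move_l([h[0],h[1],.127],velocity=.1);sleep(.3)
s=get_state();print(s['clock'],s['finger_gap'],s['contact_force'])
f=grab_frame('wrist');cv2.imwrite('pics/w3.png',f['img'][:,:400,::-1])
F={c:grab_frame(c) for c in('scene','side')}
for c in F:
    print(c,[(np.round(d['centre']).tolist(),round(d['score'],2),plane(ray(F[c],d['centre']),.015).round(3).tolist()) for d in spot_in(c,'blank0')])
b=cv2.resize(F['side']['img'][280:400,150:280,::-1],(455,420))
cv2.imwrite('pics/r.png',np.hstack([cv2.imread('pics/w3.png')[:,:340],b]))
E
```

```text
22.0667 0.2937828508532362 [-0.54467284  1.13517714 -3.96808944]
scene [([347.0, 154.0], 0.61, [0.512, 0.38, 0.015]), ([310.0, 200.0], 0.42, [0.52, 0.125, 0.015])]
side [([200.0, 354.0], 0.65, [0.506, 0.355, 0.015]), ([194.0, 362.0], 0.65, [0.508, 0.375, 0.015]), ([218.0, 327.0], 0.62, [0.506, 0.288, 0.015]), ([248.0, 276.0], 0.54, [0.51, 0.142, 0.015]), ([207.0, 187.0], 0.31, [0.77, -0.066, 0.015])]
```

View pics/r.png

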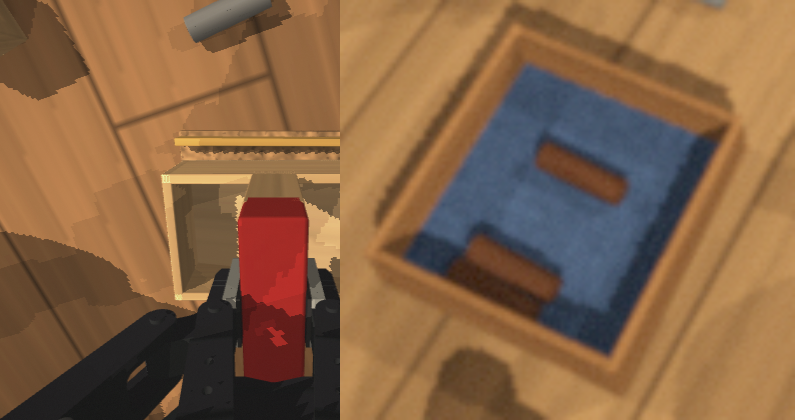

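All three blanks are in the blue tray, the tote is empty, and the wrist view over the bay matches the one taken at lift. Lowering.

```bash
python3 - <<'E'
from h import *
h,r=pose(1,-17.6,[.501,-.008,.116])
print(move_l(h-[0,0,.002],velocity=.025,until_force=6))
s=get_state();print(s['clock'],s['position'],s['contact_force'])
E
```

```text
True
23.425 [ 0.50109971 -0.00804717  0.09701624] [0.02081966 0.21207365 5.34958189]
```

```bash
python3 - <<'E'
from h import *
let_go();sleep(.3)
p=np.array(get_state()['position']);move_l(p+[0,0,.184],velocity=.1)
p,r=pose(1,-17.6,[.471,-.008,.30]);movep(p,r);sleep(.3)
st=get_state();f=grab_frame('wrist');T=Tw(f,st)
im=f['img'].astype(int);m=((im[...,0]>130)&(im[...,1]<60)&(im[...,2]<60)).astype(np.uint8)
n,l,s,c=cv2.connectedComponentsWithStats(m);k=1+s[1:,4].argmax()
ys,xs=np.where(l==k);print(st['clock'],st['contact_force'],'bar',rect(np.array([plane(ray(f,(x,y),T),.130) for x,y in zip(xs,ys)])))
b=grab_frame('side')['img'][100:380,150:450,::-1]
cv2.imwrite('pics/e.png',np.hstack([f['img'][:,:400,::-1],cv2.resize(b,(400,420))]))
E
```

```text
26.8833 [-0.74966059  0.68605816  0.1573877 ] bar (array([ 0.50010367, -0.00754318]), array([83., 26.]), np.float32(72.31218))
```

View pics/e.png

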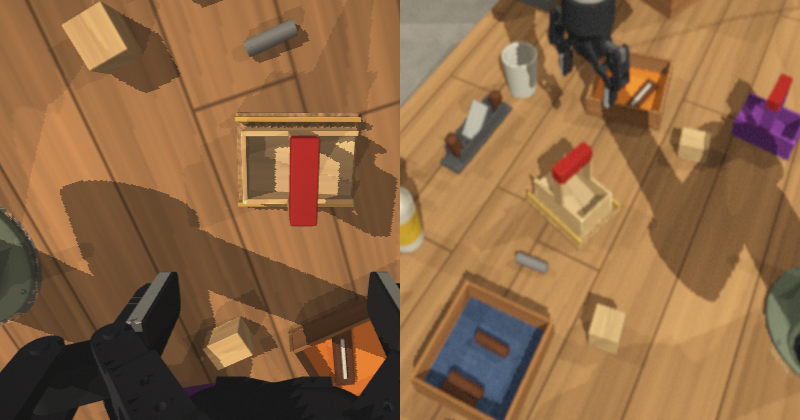

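The tote is seated between the rails, within 1 mm of its starting place. All the blanks are in the blue tray, and the gripper is clear.

```bash
python3 -c "
from cell import *
sign_off()"
```

```text
the job is handed in; nothing more can be done
```

The job is done and handed in at about 27 s of the 64 s allowed; no verdict was reported.

- **Pour:** I gripped the tote by its red bar, carried it level to the blue tray, tipped it to 40° (gripper reading) and held it for 1.3 s. The networks and pictures show all three blanks inside the blue tray. The tote came back empty.
- **Return:** The tote went back into its bay between the rails under force control, touching down at the expected height. Afterwards the bar measured about 1 mm and 0.3° from where it started.
- **Bystanders:** Those visible in the last pictures show no sign of having moved. I checked them only by eye.
- **Disagreements:** The scene camera's network found only one blank in the tray, because two were hidden behind the tray walls; the side camera found all three. Early triangulation disagreed by up to 5 mm per ray for the points I relied on, so I took the grasp position from the wrist view.

I viewed ten pictures in all.

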